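Release the lid of a centrifuge rotor

TASK

The centrifuge rotor on its bench stand is still sealed: open the lid's catch. Its spring key is hidden in the one notch in the upright edge of the lid's black collar, somewhere on the side toward the robot; feel gently along the edge for it with a fingertip, press the key inwards until the lid pops up, then let go and draw back. Nothing is to be lifted, and the jar, timer and marker stay where they are.

Things in the scene. Friction and masses are not known exactly. Their poses are not given: they have to be found in the camera images.
- rotor_stand: low round grey stand, 165 mm across, fixed on the worktop; origin at the centre of its underside. It carries the rotor, lid and release key (all count as part of it). The rotor turns about the vertical axis through this origin, but stiffly: about 8 N along the collar's edge moves it, so rub lightly; a finger moved sideways inside the notch drags it round.
- collar_centre (a point): on the rotor's axis at mid height of the lid's black collar, 88 mm above the worktop, lid shut. The collar is a ring with a smooth upright outer face, radius 95 mm, from 74 to 102 mm above the worktop; nothing inside it is higher than 108 mm. The axes of this point and the stand do not tell where the notch is.
- notch_level (a point): also on the axis, 80 mm above the worktop: a good height for a fingertip at the collar or in the notch. The notch is cut right through the collar, open outwards, upwards and downwards, 49 mm wide at the outer face, 41 mm at its back. At the start its middle lies up to 57 degrees (1.0 rad) to either side of the collar's point that faces world -x.
- release_key (a joint): travel inwards (m) of the black key set back in the notch: 0 out, frees the lid at about 0.004, stop at 0.0065. Pressed level toward the axis. Its flat upright face, 37 mm wide, 75 to 96 mm above the worktop, is at radius 86 mm when out, 9 mm behind the collar's face. Sprung: 1.3 N to start, 2.8 N at the stop, plus about 1 N of friction.
- lid (a joint): height of the lid above its shut position in m: 0 shut and latched; once freed springs push it up by itself to about 0.014, where it floats. It carries the collar and the key up with it.
- jar_white: white jar with a red cap, 72 mm across, 120 mm tall, standing loose to the left of the rotor; origin at the centre of its underside
- bench_timer: small grey bench timer, 66 x 62 x 19 mm, lying loose to the right of the rotor; origin at the centre of its underside
- red_marker: red and white marker pen, 135 mm long, 17 mm thick, lying loose to the left of the rotor, nearer the robot than the jar; origin at the centre of its underside

How it is judged:
By the outcome, as a careful person would: the job done as asked, in the order asked, and still so for the second after the job is handed in, with the robot touching nothing.
It also fails if it takes over 64 s, if anything falls off the work surface, if the arm or the gripper's body presses on something with over 40 N, if the wrist force passes 120 N, or if a joint passes its speed limit or range.

ROBOT

A 7-joint arm with a two-finger parallel gripper is mounted at the origin on a cart in front of the work surface, level with it; the furniture and walls round the work are solid. World frame = base frame: x ahead of the robot, y to its left, z up, the work surface at z = 0. Lengths are in m, angles in degrees, forces in N, time in s.
With the tool pointing down it reaches from about 0.4 to 0.75 m from the base axis. Payload 19.5 kg.
Tool frame: the origin (TCP) lies on the centre line of the jaws, within the pads' length; the fingertips stand 8 mm ahead of it and the grasp point (between the pads) lies 11 mm behind it (env.tip_reach is the distance from the TCP to the fingertips, in m); y points along the fingers, x is the direction in which the jaws open and shut, and the axes are right-handed (so a half turn about y gives the same grasp; the last joint's range is limited). The gripper opens to 85 mm and grips with 20 to 120 N. Pads are 22 mm wide; open, the fingers measure 114 mm over their backs; the gripper's body (76 mm by 85 mm) begins 54 mm behind the grasp point. The pads swing forward as they close: fully open they stand 13 mm farther back than shut.
Start: joints at [-66.331, 40.479, -1.581, 85.061, 1.261, 54.483, -4.326], TCP at [0.253, 0.517, 0.239] pointing down, gripper open.
Joint ranges: [-155.06, 155.06], [-18.47, 123.98], [-90, 86.84], [0, 140.48], [-83.41, 263.41], [0, 116], [-161.91, 161.91]. Speed limits (degrees/s): [108.29, 108.29, 147.25, 147.25, 172.46, 172.46, 172.46].

INTERFACE

Orientations are given as a 3x3 rotation matrix whose columns are the frame's x, y, z axes.
In Python, from plant import env, solver, readout, capture, order gives the robot as it stands. The module is installed in compiled form; this text tells all that it offers. Calls block until the motion is done:
- env.reach(position, orientation): joint-space move of the TCP to a pose.
- env.movel(position, feed=0.15, rotation=None, max_force=None): straight line of the TCP; rotation=None keeps the orientation; feed is the mean speed in m/s. With max_force (N) it stops when the force on the tool has changed by that much, and returns True; else False.
- env.goto_joints(angles): joint-space move.
- env.gripper_open() and env.close(squeeze=None): open the fingers fully, or close them until they stop; squeeze is the grip in N (None keeps the last).
- env.wait(seconds).
- solver.ik(position, orientation): joint angles nearest the present ones, or None.
- readout.read_state(): the state.
- capture(name): name is "scene" or "top" or "wrist"; returns a dict with "img" (400x640x3 uint8, red, green, blue), "depth" (400x640 float32, m along the optical axis (not along the pixel's ray), 0 where there is no reading), "fx", "fy", "cx", "cy" (pixels), "k1" (the pictures are not rectified: a ray, as slopes to the right and down, at radius r is drawn at 1 + k1 r^2 times it, then the intrinsics apply), "extrinsics" (4x4, takes a point from camera to world coordinates). Camera axes: x right, y up, looking along -z (the intrinsics and any distortion apply to the point x, -y, -z); pixel columns grow to the right and rows downward; lengths in m; the calibration is good to about 2 mm. A picture is of the moment at which its call begins.
A pose or a line that the arm cannot do raises env.Unreachable and nothing moves.
- order.close_job(): hands the job in, once; it reports no verdict.
The state is a dict: "time": time; "joint_positions": joint angles; "joint_vel": joint speeds; "effort": joint torques, N m; "position": TCP position; "tool_rot": TCP orientation; "wrist_force": force on the tool from outside, world axes, zero at the start; "ft_torque": the same for the moment, N m; "finger_gap": opening from 0.0 (shut) to 1.0 (fully open).
Only numpy, scipy, OpenCV 4.12 (cv2) and the standard library are available. Lean on these libraries where they do the work, as an engineer would, in place of code of your own. Each camera call takes 0.05 s, during which the arm holds its last target.

## Working session

There is one attempt and no reset: what is moved stays moved. The work goes in short steps, each a Python script; the robot and the scene stay as the last script left them, time stands still between calls to the robot, and variables do not carry over. Pictures are saved under pics/ and viewed, and the job is handed in when it is done.

```bash
mkdir -p pics; python3 - <<'E'
from plant import env, solver, readout, capture, order
import cv2
s=readout.read_state(); print(s)
for n in ("scene","top","wrist"):
    c=capture(n); cv2.imwrite(f"pics/{n}0.png",c["img"][:,:,::-1]); print(n,c["fx"],c["cx"],c["cy"],c["k1"],c["extrinsics"].round(3).tolist())
E
```

```text
{'time': 0.0, 'joint_positions': array([-66.33121107,  40.51242663,  -1.58400818,  85.08384729,
         1.26037847,  54.48154939,  -4.32649568]), 'joint_vel': array([-0.01906844,  0.00440127,  0.0440154 ,  0.04640711,  0.00764422,
       -0.07107158,  0.0571422 ]), 'effort': array([ 1.66400546e-04, -8.83226681e+01,  1.23455554e+00, -2.36164033e+01,
        1.69320958e-02,  6.69444009e-03,  1.82472013e-05]), 'position': array([0.252465  , 0.51633507, 0.23884448]), 'tool_rot': array([[ 4.39272542e-01, -4.52868094e-04, -8.98353732e-01],
       [ 8.98353226e-01, -9.54293226e-04,  4.39272776e-01],
       [-1.05622551e-03, -9.99999442e-01, -1.23592985e-05]]), 'wrist_force': array([ 1.50262148,  0.00895405, -0.7499821 ]), 'ft_torque': array([-0.03834345, -0.03701049,  0.00178498]), 'finger_gap': 0.997686281143764}
scene 482.08226447789264 315.34287702288015 202.87745041050218 -0.04394430884969138 [[-0.483, 0.424, -0.766, -0.277], [-0.876, -0.223, 0.428, 0.755], [0.011, 0.877, 0.479, 0.552], [0.0, 0.0, 0.0, 1.0]]
top 476.9394670765406 333.67000756490046 206.90539353737879 -0.13101812320873985 [[0.002, 0.994, -0.113, 0.383], [-1.0, 0.003, 0.005, 0.307], [0.005, 0.113, 0.994, 0.985], [0.0, 0.0, 0.0, 1.0]]
wrist 319.68264029221615 320.7295264506916 199.21095694327383 0.004547012247249229 [[0.439, -0.857, -0.27, 0.183], [0.898, 0.418, 0.134, 0.55], [-0.002, -0.302, 0.953, 0.374], [0.0, 0.0, 0.0, 1.0]]
```

View pics/scene0.png

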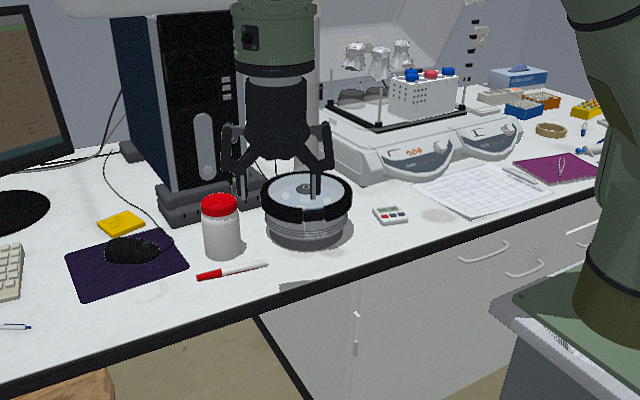

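View pics/top0.png

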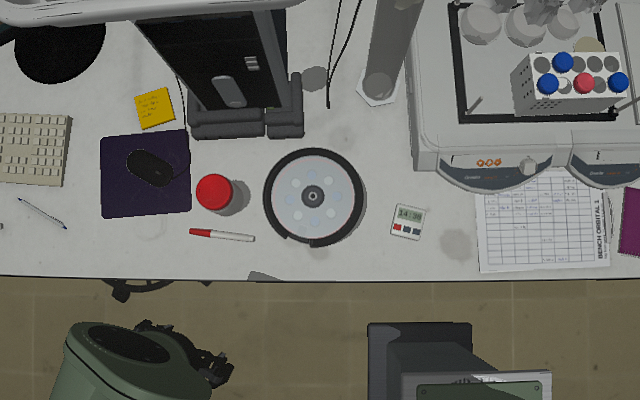

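View pics/wrist0.png

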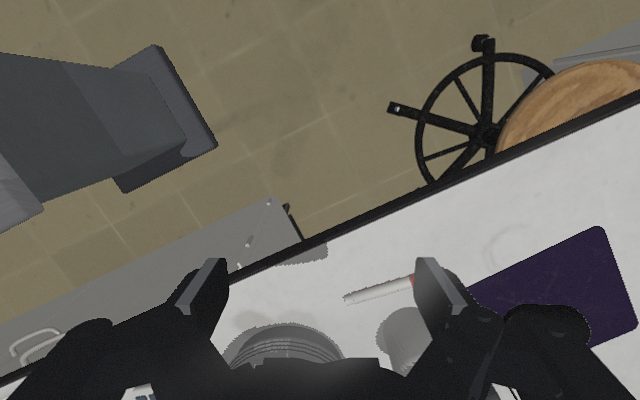

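The scene and top views show the rotor at about top px (314,197), the jar at (214,191), the marker at (222,235) and the timer at (408,221). There is a hint of a gap in the collar near (298,243), so I'll zoom in there and measure it.

```bash
cat > h.py <<'E'
import numpy as np, cv2
from plant import env, solver, readout, capture, order
def ray(c,u,v):
    x=(u-c["cx"])/c["fx"]; y=(v-c["cy"])/c["fy"]; a=x.copy() if hasattr(x,'copy') else x; X,Y=x,y
    for _ in range(20):
        s=1+c["k1"]*(X*X+Y*Y); X=x/s; Y=y/s
    d=np.stack([X,-Y,-np.ones_like(X)],-1)
    return d@c["extrinsics"][:3,:3].T, c["extrinsics"][:3,3]
def onplane(c,u,v,z):
    d,o=ray(c,np.asarray(u,float),np.asarray(v,float)); t=(z-o[2])/d[...,2]
    return o+d*t[...,None]
E
python3 - <<'E'
from h import *
c=capture("top"); im=c["img"]
cv2.imwrite("pics/topz.png",cv2.resize(im[140:260,250:380,::-1],None,fx=5,fy=5,interpolation=cv2.INTER_CUBIC)[:600])
s=capture("scene"); cv2.imwrite("pics/scz.png",cv2.resize(s["img"][150:270,240:380,::-1],None,fx=5,fy=5,interpolation=cv2.INTER_CUBIC))
m=(im.max(2)<70).astype(np.uint8); m[:140]=0;m[255:]=0;m[:,:255]=0;m[:,:][:,375:]=0
n,l,st,_=cv2.connectedComponentsWithStats(m); k=1+np.argmax(st[1:,4]); print(st[k])
cs,_=cv2.findContours((l==k).astype(np.uint8),cv2.RETR_EXTERNAL,cv2.CHAIN_APPROX_NONE)
p=max(cs,key=len)[:,0]; P=onplane(c,p[:,0],p[:,1],0.102)
from scipy.optimize import least_squares
r=least_squares(lambda q:np.hypot(P[:,0]-q[0],P[:,1]-q[1])-q[2],[P[:,0].mean(),P[:,1].mean(),.095],loss="soft_l1",f_scale=.002)
print(r.x)
rr=np.hypot(*(P[:,:2]-r.x[:2]).T); a=np.degrees(np.arctan2(P[:,1]-r.x[1],-(P[:,0]-r.x[0])))
for b in range(-180,180,6):
    w=(a>=b)&(a<b+6)
    if w.any(): print(b,(rr[w].mean()*1e3).round(1),(rr[w].min()*1e3).round(1),end=' | ')
d=c["depth"]; 
v,u=np.mgrid[140:260,255:375]; dd,o=ray(c,u.astype(float),v.astype(float)); W=o+dd*d[140:260,255:375][...,None]
R=np.hypot(W[...,0]-r.x[0],W[...,1]-r.x[1]); A=np.degrees(np.arctan2(W[...,1]-r.x[1],-(W[...,0]-r.x[0])))
print()
for b in range(-72,72,4):
    w=(R>.087)&(R<.094)&(A>=b)&(A<b+4); print(b,W[...,2][w].mean().round(4) if w.any() else None, im[140:260,255:375].max(2)[w].mean().round(0),end=' | ')
E
```

```text
[ 263  148  101  100 2227]
[0.5030687  0.34181268 0.09302351]
-180 92.6 92.4 | -174 92.8 92.0 | -168 92.6 91.8 | -162 92.3 91.6 | -156 92.5 91.7 | -150 92.6 91.8 | -144 92.7 92.0 | -138 92.9 92.8 | -132 92.9 92.2 | -126 92.9 92.5 | -120 93.3 92.2 | -114 92.9 92.2 | -108 92.8 92.2 | -102 93.0 92.5 | -96 93.5 92.3 | -90 93.1 92.1 | -84 92.9 92.4 | -78 92.9 92.0 | -72 93.3 92.7 | -66 93.0 92.6 | -60 93.6 93.0 | -54 93.7 93.1 | -48 93.5 93.4 | -42 94.0 93.6 | -36 93.8 93.4 | -30 94.3 93.9 | -24 94.1 93.4 | -18 93.7 93.1 | -12 93.8 93.1 | -6 93.8 92.6 | 0 90.4 85.7 | 6 86.8 86.1 | 12 85.9 85.4 | 18 86.2 85.5 | 24 86.4 86.0 | 30 90.3 85.6 | 36 93.5 93.0 | 42 94.1 94.1 | 48 93.4 93.0 | 54 93.3 92.9 | 60 93.3 92.8 | 66 93.4 92.7 | 72 93.2 92.4 | 78 93.2 92.4 | 84 93.5 93.4 | 90 93.6 93.4 | 96 93.0 92.3 | 102 93.3 92.5 | 108 93.6 92.9 | 114 93.5 93.0 | 120 93.5 92.7 | 126 93.5 93.2 | 132 93.1 93.1 | 138 93.2 92.6 | 144 93.2 92.4 | 150 93.1 92.7 | 156 93.2 92.4 | 162 93.0 92.4 | 168 93.0 92.1 | 174 92.5 92.4 | 
-72 0.0753 41.0 | -68 0.0757 40.0 | -64 0.0695 42.0 | -60 0.0615 46.0 | -56 0.0683 41.0 | -52 0.0633 49.0 | -48 0.0596 50.0 | -44 0.0591 49.0 | -40 0.0516 53.0 | -36 0.0542 51.0 | -32 0.0561 53.0 | -28 0.0527 58.0 | -24 0.0514 68.0 | -20 0.05 68.0 | -16 0.0563 62.0 | -12 0.0567 60.0 | -8 0.0498 73.0 | -4 0.0476 66.0 | 0 0.0625 65.0 | 4 0.0025 127.0 | 8 0.0026 152.0 | 12 0.0033 156.0 | 16 0.0061 153.0 | 20 0.0035 154.0 | 24 0.0035 153.0 | 28 0.0056 147.0 | 32 0.0311 112.0 | 36 0.0499 74.0 | 40 0.0745 43.0 | 44 0.0738 42.0 | 48 0.074 44.0 | 52 0.0735 43.0 | 56 0.0743 45.0 | 60 0.0738 46.0 | 64 0.0748 44.0 | 68 0.0747 46.0 |
```

View pics/topz.png

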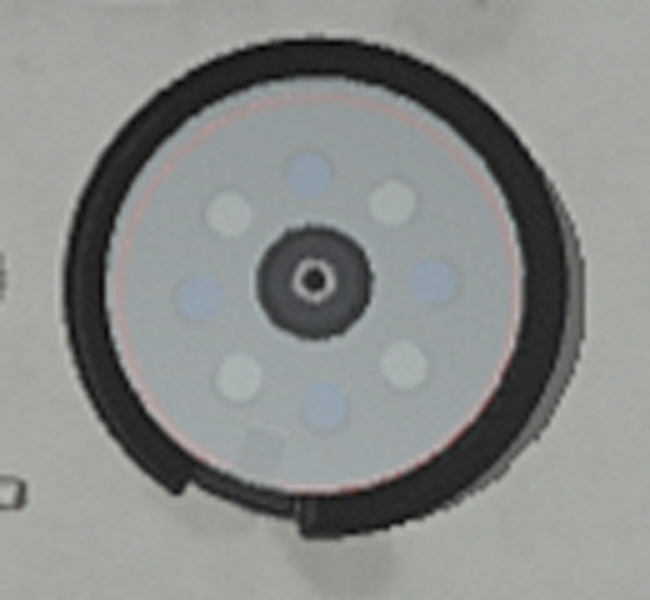

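View pics/scz.png

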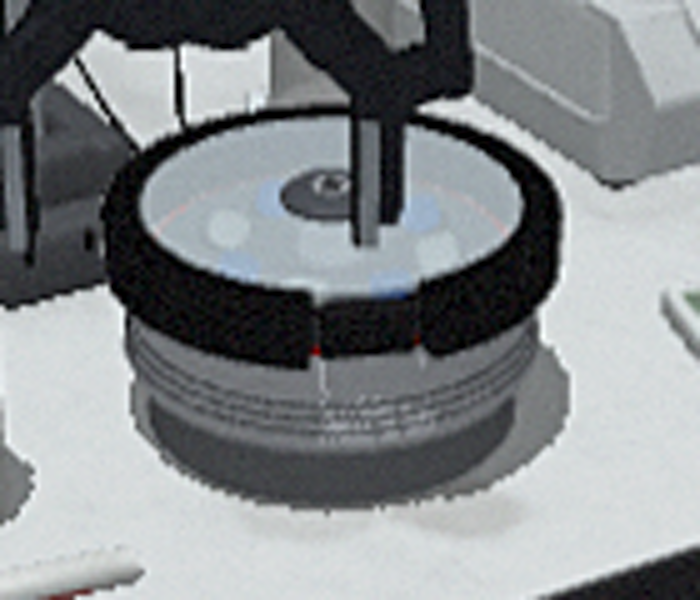

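The top view shows the notch, with a pale gap and the set-back key from topz px (190,480) to (305,530). That is roughly 2.5° to 33° left of world -x, which matches the given 49 mm width (30°). I'll refine its middle and take up a standoff pose with closed fingers.

```bash
python3 - <<'E'
from h import *
c=capture("top"); im=c["img"]
def seg(z):
    m=(im.max(2)<70).astype(np.uint8); m[:140]=0;m[255:]=0;m[:,:255]=0;m[:,375:]=0
    n,l,st,_=cv2.connectedComponentsWithStats(m); k=1+np.argmax(st[1:,4])
    cs,_=cv2.findContours((l==k).astype(np.uint8),cv2.RETR_EXTERNAL,cv2.CHAIN_APPROX_NONE)
    p=max(cs,key=len)[:,0]; return onplane(c,p[:,0],p[:,1],z)
P=seg(.102)
cen,r=cv2.minEnclosingCircle(P[:,:2].astype(np.float32)*1000); print("enclosing",cen,r)
C=np.array([.5031,.3418])
rr=np.hypot(*(P[:,:2]-C).T); a=np.degrees(np.arctan2(P[:,1]-C[1],-(P[:,0]-C[0])))
w=(rr<.0895)&(abs(a)<60); print("notch",a[w].min(),a[w].max(),(a[w].min()+a[w].max())/2)
j=onplane(c,214,191,.12); print("jar",j); print("marker",onplane(c,[190,254],[231,239],.015)); print("timer",onplane(c,408,221,.019))
print("tip",env.tip_reach)
for i in range(6):
    env.wait(.05); print(readout.read_state()["wrist_force"].round(2))
env.close(20)
a=np.radians(17.5); z=np.array([-np.cos(a),np.sin(a),0]); R=np.stack([[np.sin(a),np.cos(a),0],[0,0,-1],z],1)
p=np.r_[C,0]+z*.165; p[2]=.20+env.tip_reach
env.reach(p,R); p[2]=.08+env.tip_reach; env.movel(p,feed=.12)
s=readout.read_state(); print(s["time"],s["position"],p,s["wrist_force"],s["finger_gap"],s["joint_positions"].round(1))
for n in ("scene","top","wrist"):
    c=capture(n); cv2.imwrite(f"pics/{n}1.png",c["img"][:,:,::-1])
E
```

```text
enclosing (502.4911193847656, 342.0272521972656) 94.38389587402344
notch 3.0000924900859904 32.53226176710276 17.766177128594375
jar [0.51011374 0.52389913 0.12      ]
marker [[0.4423988  0.59795098 0.015     ]
 [0.42686221 0.46468117 0.015     ]]
timer [0.46425574 0.15078857 0.019     ]
tip 0.008
[-1.2  -1.08  0.73]
[-0.18 -0.08 -0.24]
[0.48 0.75 0.13]
[-0.71 -0.54  0.49]
[ 0.15 -0.28 -0.01]
[0.27 0.56 0.6 ]
3.2 [0.34586152 0.3916963  0.08856272] [0.3457367  0.39141646 0.088     ] [-0.93218043  0.21651857 -0.46576487] 0.003944908465654245 [-50.1  49.5  -3.7 104.9   6.5  25.8  14.1]
```

```bash
python3 -c "
import cv2
a=cv2.imread('pics/scene1.png')[130:300,200:400];b=cv2.imread('pics/top1.png')[130:300,220:420]
cv2.imwrite('pics/m1.png',cv2.hconcat([cv2.resize(a,(400,340)),cv2.resize(b,(400,340))]))"
```

```text
(no output)
```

View pics/m1.png

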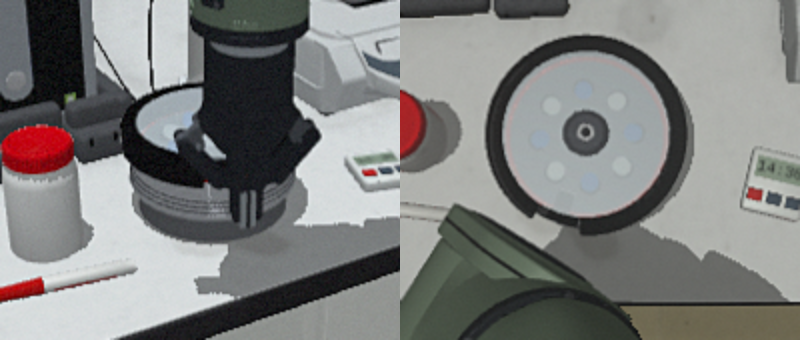

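View pics/wrist1.png

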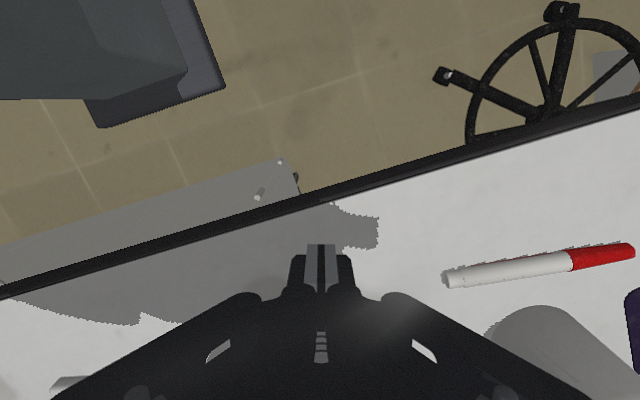

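Scene1 shows the fingertips at the notch level, in front of the rotor and clear of the marker and jar. Next I dab gently on the collar just right of the notch as a reference, then in the notch.

```bash
cat >> h.py <<'E'
C=np.array([.5029,.3419]); Z=.088
def pose(adeg,r,t=0,lift=0):
    a=np.radians(adeg); z=np.array([-np.cos(a),np.sin(a),0]); x=np.array([np.sin(a),np.cos(a),0])
    return np.r_[C,Z+lift]+z*r+x*t, np.stack([x,[0,0,-1],z],1)
def where():
    s=readout.read_state(); d=s["position"][:2]-C
    return round(s["time"],2),"r %.1f mm"%(np.hypot(*d)*1e3),"ang %.1f"%np.degrees(np.arctan2(d[1],-d[0])),s["wrist_force"].round(2)
E
python3 - <<'E'
from h import *
for a in (-15,17.7):
    p,R=pose(a,.125); env.movel(p,feed=.08,rotation=R); env.wait(.3); print("at",where())
    p,_=pose(a,.100 if a<0 else .0985); hit=env.movel(p,feed=.015,max_force=3); print(a,"hit",hit,where())
    if a<0: 
        p,_=pose(a,.125); env.movel(p,feed=.06)
E
```

```text
at (4.92, 'r 125.1 mm', 'ang -14.9', array([0.16, 0.62, 0.16]))
-15 hit True (6.11, 'r 105.9 mm', 'ang -15.1', array([-0.03, -0.36, -0.1 ]))
at (7.91, 'r 124.9 mm', 'ang 17.7', array([-0.74,  0.13,  1.49]))
17.7 hit False (9.82, 'r 98.6 mm', 'ang 17.7', array([ 0.62, -0.51, -0.42]))
```

The collar touch came at TCP r = 105.9 mm, i.e. the face at 95 mm as given. At 17.7° the tip went on to 98.6 mm without contact, so it is inside the notch. Now I press inwards.

```bash
python3 - <<'E'
from h import *
def lidz():
    c=capture("top"); v,u=np.mgrid[150:240:2,265:362:2]; d=c["depth"][150:240:2,265:362:2]
    dd,o=ray(c,u.astype(float),v.astype(float)); W=o+dd*d[...,None]
    k=(np.hypot(W[...,0]-C[0],W[...,1]-C[1])<.07)&(d>0); return np.median(W[...,2][k]).round(4)
print("lid",lidz())
for r in (.0965,.095,.094,.093,.092,.0912,.0904):
    p,_=pose(17.7,r); hit=env.movel(p,feed=.02,max_force=9)
    f=np.mean([ (env.wait(.03),readout.read_state()["wrist_force"])[1] for _ in range(6)],0).round(2)
    h=lidz(); print(r,hit,where()[:3],f,"lid",h)
    if hit or h>.11+.004: break
E
```

```text
lid 0.102
0.0965 False (10.38, 'r 96.4 mm', 'ang 17.7') [-0.48  0.52 -0.36] lid 0.102
0.095 False (10.88, 'r 95.2 mm', 'ang 17.7') [-3.63  0.51  2.  ] lid 0.1022
0.094 False (11.38, 'r 94.0 mm', 'ang 17.7') [-3.45  0.75  2.35] lid 0.1024
0.093 False (11.88, 'r 93.0 mm', 'ang 17.7') [-1.71  1.08  0.31] lid 0.1161
```

The lid rose from 0.102 to 0.116 (+14 mm). Now I draw back level and check.

```bash
python3 - <<'E'
from h import *
p,_=pose(17.7,.150); env.movel(p,feed=.06); p,_=pose(17.7,.165,lift=.0); env.movel(p,feed=.08)
p,_=pose(17.7,.165,lift=.12); env.movel(p,feed=.12); p,_=pose(17.7,.2,lift=.15); 
try: env.movel(p,feed=.12)
except env.Unreachable: print("unreach")
env.wait(.8); print(where())
c=capture("top"); v,u=np.mgrid[150:240:2,265:362:2]; d=c["depth"][150:240:2,265:362:2]
dd,o=ray(c,u.astype(float),v.astype(float)); W=o+dd*d[...,None]
k=(np.hypot(W[...,0]-C[0],W[...,1]-C[1])<.07)&(d>0); print("lid",np.median(W[...,2][k]))
s=capture("scene")
for n,q in (("marker",onplane(c,[190,254],[231,239],.015)),): pass
cv2.imwrite("pics/m2.png",np.hstack([cv2.resize(s["img"][130:300,200:400],(400,340)),cv2.resize(c["img"][130:300,180:380],(400,340))])[:,:,::-1])
E
```

```text
(15.79, 'r 200.0 mm', 'ang 17.7', array([ 0.2 , -0.55, -0.52]))
lid 0.11474141962600248
```

View pics/m2.png

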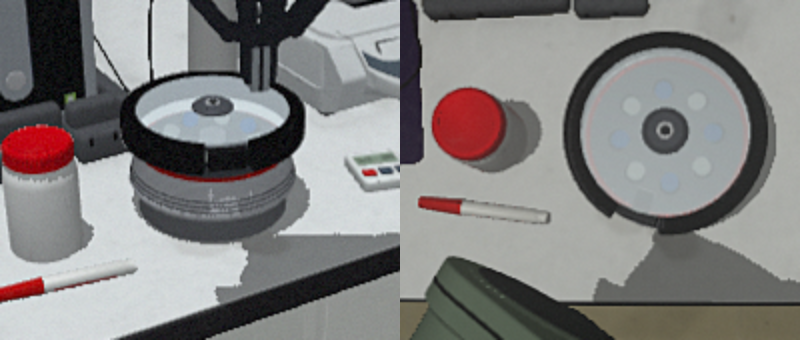

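m2 shows the lid standing up, with the red seal ring exposed at about (235,172) on the left. The key has returned in the notch, the jar, marker and timer are unmoved, and the gripper is clear.

```bash
python3 - <<'E'
from h import *
print(order.close_job())
E
```

```text
the job is handed in; nothing more can be done
None
```

The catch is open: the lid popped up by itself, I drew the finger back, and the job is handed in at about 16 s of the 64 s allowed.

- **Finding the notch:** it showed in the top picture, its middle 17.7° left of the point facing world -x. I checked it by touch with two separate dabs rather than one continuous rub, so as not to turn the rotor. On the plain collar the fingertip met the face at radius 95 mm, as given. In the notch it went in without contact to about 87.5 mm.
- **Pressing the key:** contact force stayed around 4 N, and the lid freed after about 4 mm of key travel.
- **Last checks:** the lid surface rose from 102 mm to 116 mm just after release. After I drew back it read 114.7 mm, so about 12.7 mm up against the expected 14 mm. I put that difference down to camera error, but did not confirm it. The red ring under the lid is exposed. By eye the jar, marker and timer had not moved, but I did not re-measure them. The wrist force was back to noise level and the gripper was clear.

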